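# Draw the lowest wide spacer bar from its gravity magazine

## Robot

A 6-joint arm with a two-finger parallel gripper is mounted at the origin on the work surface. World frame = base frame: x ahead of the robot, y to its left, z up, the work surface at z = 0. Lengths are in m, angles in rad, forces in N, time in s.
With the tool pointing down it reaches from about 0.275 to 0.85 m from the base axis. Payload 19 kg.
Tool frame: the origin (TCP) lies at the centre of the arm's flange, where the gripper is bolted on; the fingertips stand 173 mm ahead of it and the grasp point (between the pads) lies 155 mm ahead of it; z points along the fingers, x is the direction in which the jaws open and shut, and the axes are right-handed (so a half turn about z gives the same grasp; the last joint's range is limited). The gripper opens to 85 mm and grips with 20 to 120 N. Pads are 22 mm wide; open, the fingers measure 114 mm over their backs; the gripper's body (76 mm by 85 mm) begins 54 mm behind the grasp point. The pads swing forward as they close: fully open they stand 13 mm farther back than shut.
Start: joints at [1.109, 0.15, 1.437, -0, 1.554, -0.134], TCP at [0.185, 0.544, 0.405] pointing down, gripper open.
Joint ranges: [-2.8, 2.8], [-0.68, 2.1], [0.12, 2.68], [-1.39, 4.53], [0.16, 2.79], [-2.81, 2.81]. Speed limits (rad/s): [1.89, 1.89, 2.22, 3.01, 3.01, 3.01].

## Interface

Orientations are given as a rotation vector (axis times angle).
In Python, from rig import arm gives the robot as it stands. The module is installed in compiled form; this text tells all that it offers. Calls block until the motion is done:
- arm.move_to(position, orientation): joint-space move of the TCP to a pose.
- arm.move_l(position, frame=None, vel=0.15, until_force=None): straight line of the TCP; frame=None keeps the orientation; vel is the mean speed in m/s. With until_force (N) it stops when the force on the tool has changed by that much, and returns True; else False.
- arm.movej(angles): joint-space move.
- arm.gripper_to(opening, force=None): finger opening in m; force is the grip in N (None keeps the last); returns when the fingers have stopped.
- arm.pause(seconds).
- arm.ik(position, orientation): joint angles nearest the present ones, or None.
- arm.read_state(): the state.
- arm.snapshot(name): name is "scene" or "top"; returns a dict with "pixels" (480x640x3 uint8, red, green, blue), "depth" (480x640 float32, m along the optical axis (not along the pixel's ray), 0 where there is no reading), "mtx" (3x3 intrinsics, pixels), "R" (3x3) and "t" (3): a world point X has camera coordinates R X + t. Camera axes: x right, y down, z forward; pixel columns grow to the right and rows downward; lengths in m; the calibration is good to about 2 mm. A picture is of the moment at which its call begins.
A pose or a line that the arm cannot do raises arm.PlanningError and nothing moves.
- arm.hand_in(): hands the job in, once; it reports no verdict.
Trained networks look in a picture, given as the dict that the camera call returned (one of the last four; its "shot" number tells which), for a name from the list of things; names that differ only in an ending like _2 or _b are one class to them, and where a whole thing is asked for, a point or a joint stands for the part that bears it (a point fixed in the world has none). Each returns a list of dicts, best first, with "p" (0 to 1); they miss things now and then, are a little off and sometimes report something else, mostly with a low value. They report only what shows in the picture. A call takes as long as a camera call. They do not tell look-alikes from the thing itself.
- arm.boxes_of(query, picture): "extent" ([left, top, right, bottom] in pixels, round what is visible of it).
- arm.pinpoint(query, picture): "uv" ([column, row] in pixels: a listed point, or the origin of a listed thing).
The state is a dict: "t": time; "joints": joint angles; "qvel": joint speeds; "tau": joint torques, N m; "position": TCP position; "ee_rot": TCP orientation; "wrist_force": force on the tool from outside, world axes, zero at the start; "ft_torque": the same for the moment, N m; "gripper_width": finger opening in m.
Only numpy, scipy, OpenCV 4.12 (cv2) and the standard library are available. Lean on these libraries where they do the work, as an engineer would, in place of code of your own. Each camera call takes 0.05 s, during which the arm holds its last target.

## Task

Two gravity-fed magazines on the electronics bench hold aluminium spacer bars. From the one with the wider bars, slide the lowest bar straight out of the slot so that the rest of its stack drops down inside, then lay that bar gently and flat in the open black kit tray and let go.

Things in the scene. Friction and masses are not known exactly. Their poses are not given: they have to be found in the camera images.
- wide_bar0_mid (a point): Centre (half-way up) of the lowest wide aluminium bar: 130 long (x), 32 wide (y), 12 thick, about 130 g, three dark dots on top. It starts level, underside 10 mm above the bench, x along the magazine's x; its -x end sticks 47 mm out of the magazine's front slot, with nothing beside or under that end. The bars in the other magazine are only 18 wide.
- wide_bar1_mid (a point): Centre (half-way up) of the next wide bar, same size, lying on the lowest one wholly inside the magazine; one more lies on top of it. They are loose and fall as the lowest is drawn out; when down, this centre is 16 mm above the bench.
- wide_magazine: Wide magazine: black open-topped holder fixed to the bench, 144 long (x), 46 wide (y), 52 high; small feet 16 wide beside it. Origin under its centre. Inner floor 10 mm high, inside 134 by 36. The front (outer face x = -72) has a slot 15.5 mm high that lets only the lowest bar out, to -x, with a few newtons; it is free after 83 mm. The slim magazine is alike but 32 wide; they swap places.
- tray_floor (a point): Centre of the inner floor of the kit tray: shallow open black plastic tray fixed to the bench, 180 long (x), 120 wide (y), 18 high outside, walls 4 thick, inner floor 172 by 112 and 4 mm above the bench. A bar fits only lengthwise, along x, either way round.
There are look-alikes about, which are no part of the job. What is shaped like the part that bears wide_bar0_mid but purple or yellow is not meant.

How it is judged:
On the way:
1. the lowest wide bar is drawn out of the magazine and the next has dropped to the magazine's floor (x of wide_bar0_mid in the frame of wide_magazine below -0.125 m and z of wide_bar1_mid in the frame of wide_magazine below 0.021 m and x of wide_bar1_mid in the frame of wide_magazine between -0.012 and 0.012 m and y of wide_bar1_mid in the frame of wide_magazine between -0.01 and 0.01 m and angle between wide_bar1_mid's own z axis and vertical below 0.12 rad), for 0.1 s.
At the end, for the whole second after the job is handed in: The wide bar that was lowest lies flat (within 6 degrees) and at rest on the floor of the kit tray, between its walls, and the next wide bar lies level on the floor of its magazine, within 12 mm of its middle lengthwise and 10 mm sideways (z of wide_bar0_mid in the frame of tray_floor between 0.002 and 0.012 m and x of wide_bar0_mid in the frame of tray_floor between -0.03 and 0.03 m and y of wide_bar0_mid in the frame of tray_floor between -0.045 and 0.045 m and angle between wide_bar0_mid's own z axis and vertical below 0.1 rad and linear speed of wide_bar0 below 0.02 m/s and z of wide_bar1_mid in the frame of wide_magazine below 0.021 m and x of wide_bar1_mid in the frame of wide_magazine between -0.012 and 0.012 m and y of wide_bar1_mid in the frame of wide_magazine between -0.01 and 0.01 m and angle between wide_bar1_mid's own z axis and vertical below 0.12 rad); the robot touches nothing.
It fails at once if the bar is let go high above the bench instead of being laid down (its centre above 70 mm, no finger touching it) (height (world z) of wide_bar0_mid above 0.07 m and contact force between the fingers and wide_bar0 below 0.01 N).
It also fails if it takes over 35 s, if anything falls off the work surface, if the arm or the gripper's body presses on something with over 40 N, if the wrist force passes 120 N, or if a joint passes its speed limit or range.

## Working session

There is one attempt and no reset: what is moved stays moved. The work goes in short steps, each a Python script; the robot and the scene stay as the last script left them, time stands still between calls to the robot, and variables do not carry over. Pictures are saved under pics/ and viewed, and the job is handed in when it is done.

```bash
mkdir -p pics; python3 - <<'E'
from rig import arm
import cv2,numpy as np,pickle
for n in("top","scene"):
    s=arm.snapshot(n); pickle.dump(s,open(f"{n}.pkl","wb"))
    cv2.imwrite(f"pics/{n}0.png",cv2.cvtColor(s["pixels"],cv2.COLOR_RGB2BGR))
    print(n,s["mtx"].round(1).tolist(),s["R"].round(3).tolist(),s["t"].round(3).tolist())
    for q in("wide_bar0_mid","wide_magazine","tray_floor"):
        print(q,[(np.round(d["uv"],1).tolist(),round(d["p"],2)) for d in arm.pinpoint(q,s)])
print(arm.read_state())
E
```

```text
top [[617.9, 0.0, 325.0], [0.0, 617.9, 247.5], [0.0, 0.0, 1.0]] [[-0.029, -1.0, -0.009], [-0.987, 0.03, -0.157], [0.157, 0.005, -0.988]] [-0.028, 0.559, 1.174]
wide_bar0_mid [([262.9, 321.3], 0.92), ([222.9, 227.2], 0.88)]
wide_magazine [([308.9, 200.1], 0.65)]
tray_floor [([445.2, 242.8], 0.72)]
scene [[506.4, 0.0, 315.3], [0.0, 506.4, 238.8], [0.0, 0.0, 1.0]] [[0.323, 0.946, 0.005], [0.607, -0.203, -0.768], [-0.726, 0.251, -0.64]] [-0.164, -0.29, 1.415]
wide_bar0_mid [([338.9, 210.7], 0.91), ([408.1, 262.1], 0.64), ([315.5, 275.2], 0.63)]
wide_magazine [([333.1, 302.7], 0.62)]
tray_floor [([177.7, 300.6], 0.75), ([333.2, 305.1], 0.45)]
{'t': 0.4, 'joints': array([ 1.10897854e+00,  1.50561042e-01,  1.43747419e+00, -1.97572781e-05,
        1.55382742e+00, -1.33998304e-01]), 'qvel': array([-8.85859934e-04, -2.62277569e-05, -1.61141462e-03, -6.47298808e-04,
        3.89234793e-03, -1.54702653e-03]), 'tau': array([-3.72229057e-03, -7.12085080e+01, -5.70536470e+01, -3.15150501e-04,
        2.84017820e-03,  5.87296108e-05]), 'position': array([0.18515056, 0.54435578, 0.40459482]), 'ee_rot': array([ 2.55403749e+00,  1.82909610e+00, -3.60151057e-04]), 'wrist_force': array([-0.26078692,  0.91713978, -0.53650323]), 'ft_torque': array([ 0.01622399, -0.02472425,  0.02831913]), 'gripper_width': 0.08540686950431169}
```

View pics/top0.png

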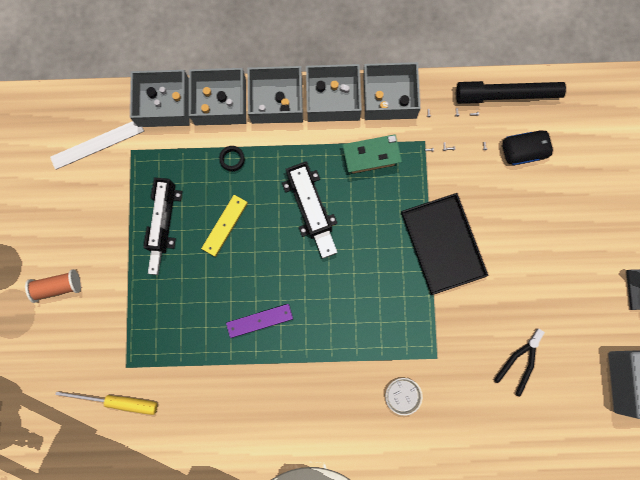

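View pics/scene0.png

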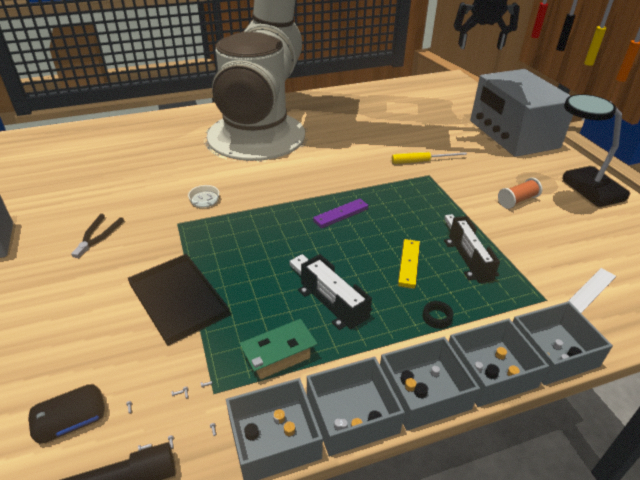

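The top view shows these things that could be taken for the target:
- Bar in the wide-looking magazine, end at about (326,246).
- Bar in the slim-looking magazine, end at about (153,265).
- Yellow loose bar (224,225).
- Purple loose bar (259,321).
- White strip (97,145).

The tray is at (445,243). I choose the one at (326,246). Next I'll measure the widths and check it in a crop.

```bash
cat > h.py <<'E'
import cv2,numpy as np,pickle
def unproj_plane(s,uv,z):
    uv=np.atleast_2d(uv).astype(float); K,R,t=s["mtx"],s["R"],s["t"]
    d=np.c_[(uv[:,0]-K[0,2])/K[0,0],(uv[:,1]-K[1,2])/K[1,1],np.ones(len(uv))]@R
    c=-R.T@t; return c+d*((z-c[2])/d[:,2])[:,None]
def cloud(s):
    v,u=np.mgrid[0:480,0:640]; Z=s["depth"]; K=s["mtx"]
    P=np.stack([(u-K[0,2])/K[0,0]*Z,(v-K[1,2])/K[1,1]*Z,Z],-1)
    return (P-s["t"])@s["R"]
def rect(P):
    r=cv2.minAreaRect((P[:,:2]*1000).astype(np.float32)); b=cv2.boxPoints(r)
    e=[b[1]-b[0],b[2]-b[1]]; e.sort(key=np.linalg.norm); a=e[1]
    if a[0]<0:a=-a
    return np.round(r[0],1),np.linalg.norm(e[1]).round(1),np.linalg.norm(e[0]).round(1),np.degrees(np.arctan2(a[1],a[0])).round(2)
E
python3 - <<'E'
from h import *
s=pickle.load(open("top.pkl","rb")); I=s["pixels"]; C=cloud(s)
hsv=cv2.cvtColor(I,cv2.COLOR_RGB2HSV)
br=((hsv[...,2]>140)&(hsv[...,1]<60)).astype(np.uint8)
for nm,(u0,v0,u1,v1) in dict(wide=(280,155,345,265),slim=(140,172,185,280)).items():
    m=np.zeros_like(br);m[v0:v1,u0:u1]=br[v0:v1,u0:u1]
    n,L,st,_=cv2.connectedComponentsWithStats(m)
    for i in range(1,n):
        if st[i,4]<25: continue
        v,u=np.where(L==i); z=C[v,u,2]; print(nm,st[i].tolist(),np.percentile(z,[5,50,95]).round(4))
        for lo,hi,zz in((.038,.056,.046),(.012,.030,.022)):
            k=(z>lo)&(z<hi)
            if k.sum()>20: print("  layer",zz,k.sum(),"z",np.median(z[k]).round(4),"cloud",rect(C[v[k],u[k]]),"plane",rect(unproj_plane(s,np.c_[u[k],v[k]],zz)))
v,u=np.where((hsv[...,2]<70)); 
k=(u>395)&(u<495)&(v>185)&(v<300); v,u=v[k],u[k]
print("tray",k.sum(),np.percentile(C[v,u,2],[5,50,95]),rect(unproj_plane(s,np.c_[u,v],.012)))
a=cv2.resize(I[150:275,270:350],None,fx=4,fy=4,interpolation=2);b=cv2.resize(I[165:290,125:205],None,fx=4,fy=4,interpolation=2)
cv2.imwrite("pics/crop.png",cv2.cvtColor(np.hstack([a,b]),cv2.COLOR_RGB2BGR))
E
```

```text
wide [290, 167, 38, 64, 1024] [0.0401 0.0451 0.0491]
  layer 0.046 981 z 0.0453 cloud (array([659. , -13.4]), np.float32(131.0), np.float32(31.6), np.float32(19.12)) plane (array([658.3, -13.5]), np.float32(129.1), np.float32(31.3), np.float32(19.1))
  layer 0.022 37 z 0.0187 cloud (array([668.1, -29.4]), np.float32(126.2), np.float32(1.3), np.float32(19.13)) plane (array([669.2, -28.7]), np.float32(127.4), np.float32(1.2), np.float32(19.13))
wide [314, 231, 23, 27, 377] [0.0152 0.0212 0.0253]
  layer 0.022 361 z 0.0213 cloud (array([568.8, -44.5]), np.float32(47.3), np.float32(31.3), np.float32(19.93)) plane (array([568.7, -44.5]), np.float32(47.4), np.float32(31.3), np.float32(19.14))
slim [148, 182, 19, 64, 586] [0.0408 0.045  0.0496]
  layer 0.046 582 z 0.0451 cloud (array([636.9, 287.3]), np.float32(130.5), np.float32(22.6), np.float32(-7.69)) plane (array([636.5, 288. ]), np.float32(129.3), np.float32(19.3), np.float32(-7.67))
slim [148, 251, 12, 23, 213] [0.0161 0.0212 0.0255]
  layer 0.022 211 z 0.0211 cloud (array([542.2, 301.1]), np.float32(46.2), np.float32(18.7), np.float32(-6.07)) plane (array([542.1, 300.3]), np.float32(46.2), np.float32(19.1), np.float32(-7.94))
tray 5383 [-0.00036606  0.00391884  0.0174161 ] (array([ 564.5, -283.4]), np.float32(181.1), np.float32(123.9), np.float32(16.92))
```

View pics/crop.png

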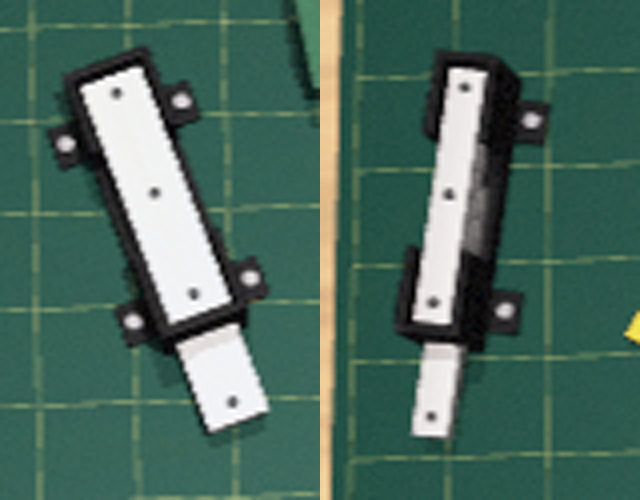

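The crop confirms it. The left magazine's bars measure about 31 mm wide against about 19 mm on the right, and its silver bar end, with a dot, sticks out at the bottom. Next I'll approach and grip that end.

```bash
cat >> h.py <<'E'
from scipy.spatial.transform import Rotation as Rn
YB=np.radians(19.12); D=np.array([np.cos(YB),np.sin(YB),0]); MAG=np.array([.6587,-.0134,0])
def rot(yaw,flip):  # tool x = bar y axis (or minus), z down
    y=np.array([-np.sin(yaw),np.cos(yaw),0])*(-1 if flip else 1); z=np.array([0,0,-1.])
    return Rn.from_matrix(np.c_[y,np.cross(z,y),z]).as_rotvec()
E
python3 - <<'E'
from rig import arm
from h import *
s=pickle.load(open("top.pkl","rb"))
print("tray pin",unproj_plane(s,[445.2,242.8],.004),"purple",unproj_plane(s,[[259,321],[292,308]],.006))
G=MAG-.097*D; qn=np.array(arm.read_state()["joints"])
best=None
for f in(0,1):
    q=arm.ik(G+[0,0,.30],rot(YB,f)); print(f,q)
    q2=arm.ik(np.array([.52,-.29,.25]),rot(np.radians(16.9),f)); print(q2)
    if q is not None and (best is None or abs(q-qn).max()<best[0]): best=(abs(q-qn).max(),f)
f=best[1]; print("flip",f)
arm.gripper_to(.062,force=60)
arm.move_to(G+[0,0,.27],rot(YB,f))
print(arm.move_l(G+[0,0,.181],vel=.1,until_force=8))
st=arm.read_state();print(st["t"],st["position"],G,st["wrist_force"])
for n in("top","scene"):
    s=arm.snapshot(n);cv2.imwrite(f"pics/{n}1.png",cv2.cvtColor(cv2.resize(s["pixels"][140:380,180:500],None,fx=2,fy=2,interpolation=2),cv2.COLOR_RGB2BGR))
open("flip","w").write(str(f))
E
```

```text
tray pin [[ 0.56636541 -0.28910554  0.004     ]] purple [[0.41908241 0.09178991 0.006     ]
 [0.4430461  0.02533388 0.006     ]]
0 [-2.14917009e-01  1.94849308e-01  1.60074323e+00 -4.44089210e-16
  1.34600012e+00 -2.11942029e+00]
[-6.38079346e-01  2.89172725e-01  1.59110514e+00 -4.44089210e-16
  1.26131479e+00 -2.50383632e+00]
1 [-2.14917009e-01  1.94849308e-01  1.60074323e+00 -4.44089210e-16
  1.34600012e+00  1.02217237e+00]
[-6.38079346e-01  2.89172725e-01  1.59110514e+00 -8.88178420e-16
  1.26131479e+00  6.37756337e-01]
flip 1
False
4.3417 [ 0.56728524 -0.04520151  0.18162967] [ 0.56705104 -0.04517213  0.        ] [ 0.14041456 -0.11153586  0.02684502]
```

View pics/scene1.png

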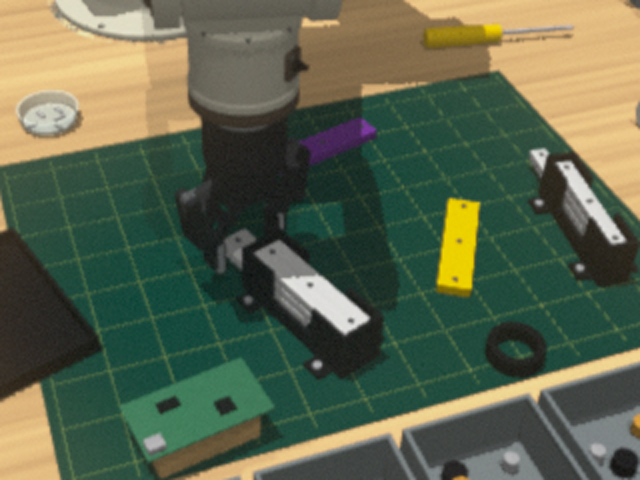

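View pics/top1.png

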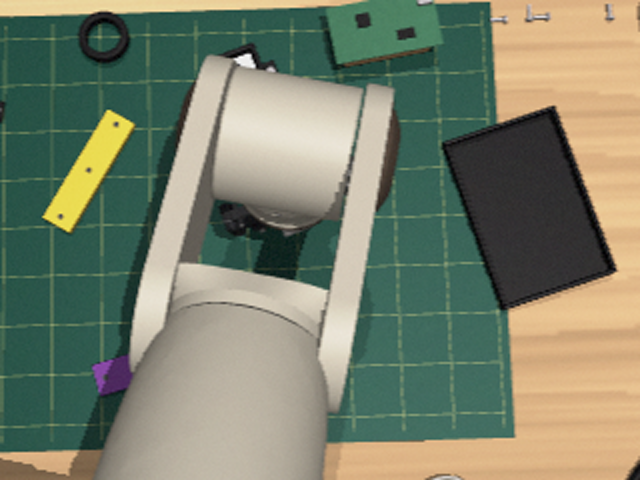

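The scene crop shows the fingers on either side of the bar end at about (240,250). The magazine is clear of them. I'll grip and pull.

```bash
python3 - <<'E'
from rig import arm
from h import *
arm.gripper_to(0.0,force=60)
st=arm.read_state();print(st["t"],st["gripper_width"],st["wrist_force"].round(2))
p=st["position"]; 
arm.move_l(p-.05*D,vel=.06); st=arm.read_state();print(st["t"],st["gripper_width"],st["wrist_force"].round(2))
arm.move_l(p-.11*D,vel=.06); arm.pause(.2)
st=arm.read_state();print(st["t"],st["gripper_width"],st["wrist_force"].round(2),st["position"])
for n in("top","scene"):
    s=arm.snapshot(n);pickle.dump(s,open(f"{n}2.pkl","wb"));cv2.imwrite(f"pics/{n}2.png",cv2.cvtColor(cv2.resize(s["pixels"][140:380,180:500],None,fx=2,fy=2,interpolation=2),cv2.COLOR_RGB2BGR))
E
```

```text
4.825 0.030201995164017566 [-2.45  0.91  6.72]
5.8083 0.03067168702962872 [-3.35 -1.97  0.42]
7.1583 0.03056195038169086 [ 0.45 -0.9  -2.1 ] [ 0.4633373  -0.08116829  0.1814736 ]
```

View pics/scene2.png

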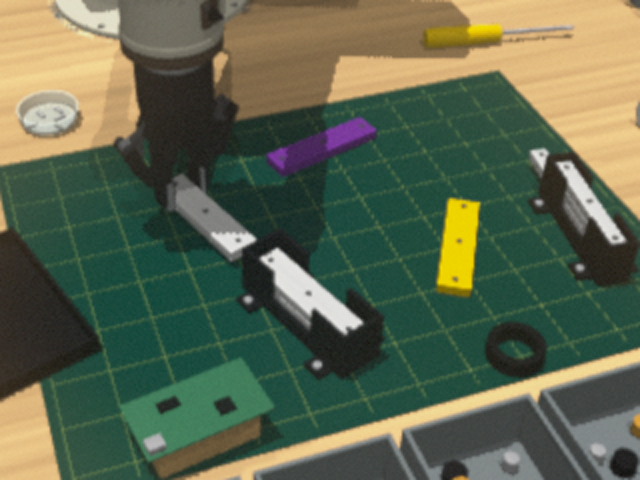

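View pics/top2.png

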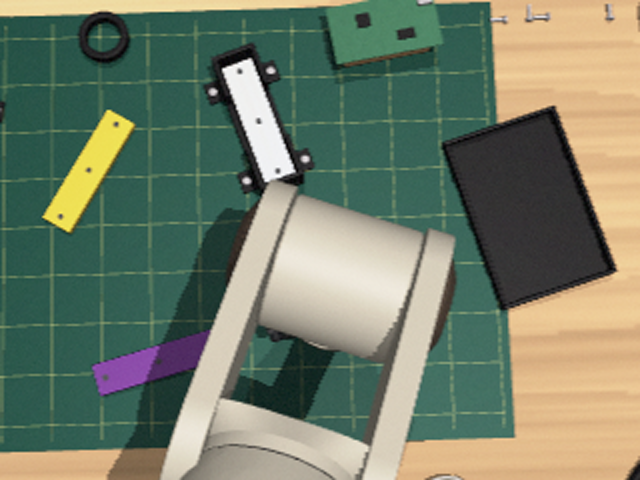

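The bar is clear of the slot, with its free end at about (240,245) in the scene crop, and the stack has dropped. I'll measure both.

```bash
python3 - <<'E'
from h import *
for n in("top","scene"):
    s=pickle.load(open(n+"2.pkl","rb"));C=cloud(s);hsv=cv2.cvtColor(s["pixels"],cv2.COLOR_RGB2HSV)
    P=(C-MAG); x=P@D; y=P@np.array([-D[1],D[0],0]); z=C[...,2]
    k=(hsv[...,2]>90)&(hsv[...,1]<70)&(z>.008)&(z<.06)
    for nm,a,b in(("stack",-.064,.066),("bar",-.24,-.076)):
        m=k&(x>a)&(x<b)&(abs(y)<.017)
        if m.sum()<30: continue
        A=np.c_[x[m],np.ones(m.sum())]; c=np.linalg.lstsq(A,z[m],rcond=None)[0]
        print(n,nm,m.sum(),"z",np.percentile(z[m],[5,50,95]).round(4),"x",np.percentile(x[m],[1,99]).round(4),"y",np.percentile(y[m],[2,98]).round(4),"slope",c[0].round(3))
s=pickle.load(open("top2.pkl","rb"));C=cloud(s);I=s["pixels"]
# tray rim
m=(I.max(2)<75);m[:, :395]=0;m[:,495:]=0;m[:185]=0;m[300:]=0
n,L,st,_=cv2.connectedComponentsWithStats(m.astype(np.uint8));i=1+np.argmax(st[1:,4]);v,u=np.where(L==i)
for z in (.0,.018): print("tray",z,rect(unproj_plane(s,np.c_[u,v],z)))
r=(L==i)&(C[...,2]>.012); print("rim cloud",rect(C[r]))
E
```

```text
top stack 955 z [0.029  0.0333 0.0371] x [-0.0617  0.0615] y [-0.015   0.0154] slope -0.004
scene stack 778 z [0.0214 0.0335 0.0356] x [-0.0625  0.0519] y [-0.0168  0.0143] slope 0.004
scene bar 683 z [0.0144 0.0212 0.0235] x [-0.2242 -0.1005] y [-0.0166  0.0138] slope -0.014
tray 0.0 (array([ 566.5, -285.3]), np.float32(183.7), np.float32(125.7), np.float32(16.88))
tray 0.018 (array([ 563.6, -281.9]), np.float32(181.1), np.float32(123.9), np.float32(16.88))
rim cloud (array([ 522.4, -180.4]), np.float32(360.2), np.float32(189.3), np.float32(-67.6))
```

Everything checks out. The stack top is at 33.5 mm and level (34 mm expected), and the bar is level and held 43 mm from its centre. I'll carry it low to the tray.

```bash
python3 - <<'E'
from rig import arm
from h import *
f=int(open("flip").read()); yt=np.radians(16.9); T=np.array([.564,-.284,0]); dt=np.array([np.cos(yt),np.sin(yt),0])
p=arm.read_state()["position"]; arm.move_l(p+[0,0,.03],vel=.08)
g=T-.043*dt; R=rot(yt,f)
try: arm.move_l(g+[0,0,.211],frame=R,vel=.1)
except Exception as e:
    print(repr(e)); arm.move_l(g+[0,0,.211],vel=.1)
st=arm.read_state();print(st["t"],st["position"],st["ee_rot"],R,st["gripper_width"])
for n in("scene","top"):
    s=arm.snapshot(n);pickle.dump(s,open(f"{n}3.pkl","wb"));cv2.imwrite(f"pics/{n}3.png",cv2.cvtColor(cv2.resize(s["pixels"][140:380,50:370] if n=="scene" else s["pixels"][140:380,300:620],None,fx=2,fy=2,interpolation=2),cv2.COLOR_RGB2BGR))
C=cloud(pickle.load(open("scene3.pkl","rb")));P=C-T;x=P@dt;y=P@np.array([-dt[1],dt[0],0]);z=C[...,2]
m=(z>.04)&(z<.062)&(abs(y)<.025)&(x>-.02)&(x<.1)
c=np.linalg.lstsq(np.c_[x[m],np.ones(m.sum())],z[m],rcond=None)[0]
print(m.sum(),np.percentile(x[m],[1,99]),np.percentile(y[m],[2,98]),np.median(z[m]),"slope",c[0])
E
```

```text
10.1667 [ 0.52283903 -0.29622267  0.2110525 ] [-2.52399134e+00  1.87050631e+00  2.49102410e-05] [ 2.52375911 -1.870894    0.        ] 0.03031668331938482
741 [-0.01941021  0.06418922] [-0.01624917  0.01499173] 0.05076382439296864 slope -0.03399420324013795
```

View pics/scene3.png

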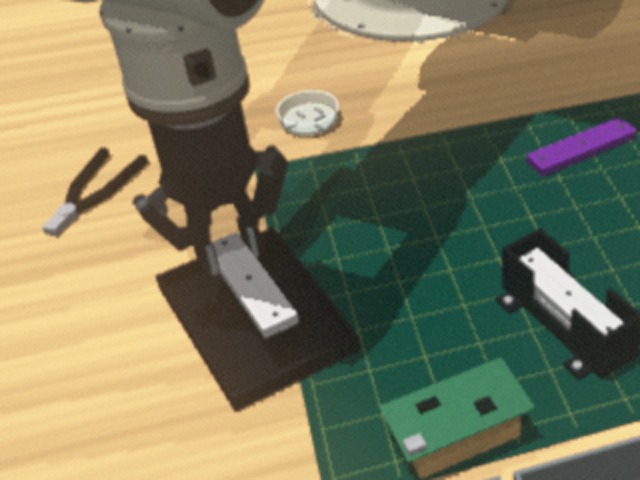

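The bar hangs over the middle of the tray at about (255,285), lined up with it and drooping about 2°. I'll lower it gently until it touches.

```bash
python3 - <<'E'
from rig import arm
from h import *
p=arm.read_state()["position"]
arm.move_l(np.r_[p[:2],.186],vel=.06)
print(arm.move_l(np.r_[p[:2],.1735],vel=.015,until_force=3))
st=arm.read_state();print(st["t"],st["position"],st["wrist_force"].round(2))
arm.pause(.2)
arm.gripper_to(.052); print(arm.read_state()["gripper_width"])
p=arm.read_state()["position"]
arm.move_l(np.r_[p[:2],.26],vel=.08); arm.move_l(p+[-.12,.0,.12],vel=.15)
print(arm.read_state()["t"])
for n in("scene","top"):
    s=arm.snapshot(n);pickle.dump(s,open(f"{n}4.pkl","wb"));cv2.imwrite(f"pics/{n}4.png",cv2.cvtColor(cv2.resize(s["pixels"][140:380,50:370] if n=="scene" else s["pixels"][140:380,250:570],None,fx=2,fy=2,interpolation=2),cv2.COLOR_RGB2BGR))
    C=cloud(s);h=cv2.cvtColor(s["pixels"],cv2.COLOR_RGB2HSV);k=(h[...,2]>90)&(h[...,1]<70)
    for nm,O,yw,zr in(("bar",np.array([.564,-.284,0]),np.radians(16.9),(.006,.03)),("stack",MAG,YB,(.02,.05))):
        d=np.array([np.cos(yw),np.sin(yw),0]);P=C-O;x=P@d;y=P@np.array([-d[1],d[0],0]);z=C[...,2]
        m=k&(z>zr[0])&(z<zr[1])&(abs(y)<(.045 if nm=="bar" else .017))&(abs(x)<(.085 if nm=="bar" else .066))
        if m.sum()<50: print(n,nm,m.sum());continue
        c=np.linalg.lstsq(np.c_[x[m],y[m],np.ones(m.sum())],z[m],rcond=None)[0]
        print(n,nm,m.sum(),"x",np.percentile(x[m],[1,99]).round(4),"y",np.percentile(y[m],[2,98]).round(4),"z",np.median(z[m]).round(4),"slopes",c[:2].round(3))
E
```

```text
True
11.4417 [ 0.52286551 -0.29628141  0.1770815 ] [-1.2   0.61  7.16]
0.05207266626554475
14.1583
scene bar 1020 x [-0.0649  0.0636] y [-0.0162  0.015 ] z 0.0158 slopes [-0.013  0.042]
scene stack 748 x [-0.064   0.0518] y [-0.0165  0.0146] z 0.0336 slopes [-0.002  0.097]
top bar 1004 x [-0.0635  0.0635] y [-0.0148  0.0161] z 0.0153 slopes [0.005 0.02 ]
top stack 961 x [-0.0619  0.0613] y [-0.0151  0.0154] z 0.0332 slopes [0.001 0.017]
```

```bash
ls pics
```

```text
crop.png
scene0.png
scene1.png
scene2.png
scene3.png
scene4.png
top0.png
top1.png
top2.png
top3.png
top4.png
```

View pics/top4.png

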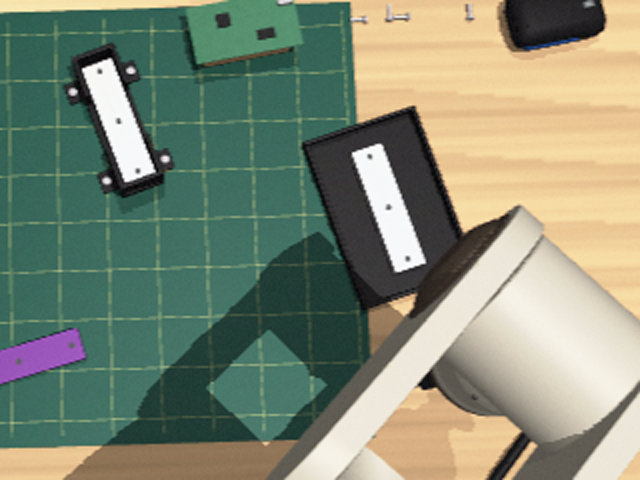

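View pics/scene4.png

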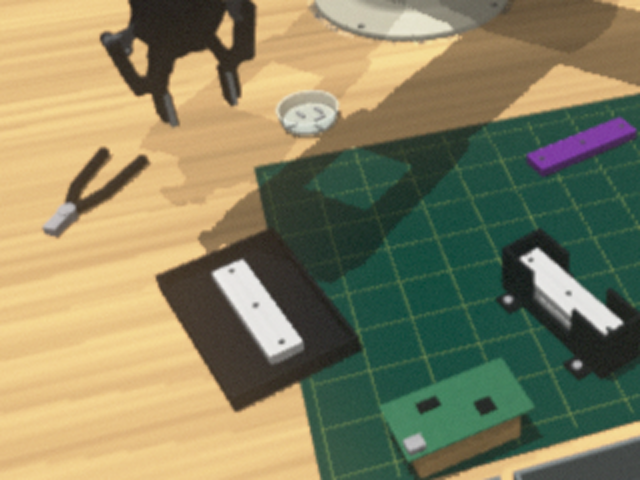

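The bar lies in the middle of the tray, at (388,207) in the top crop and (256,305) in the scene crop. The gripper is clear of everything and the stack is seated, so I'm handing in.

```bash
python3 -c "
from rig import arm
print(arm.hand_in())"
```

```text
the job is handed in; nothing more can be done
None
```

I drew the lowest wide bar 110 mm straight out of its magazine, carried it low to the kit tray, lowered it until it touched (about 7 N), let go and backed away. I then handed the job in at about 14 s on the robot's clock.

**Last checks before handing in:**
- **Bar in the tray:** its top is at 15–16 mm (16 expected when it lies on the floor), and it sits within about 1 mm of the tray centre as I measured it.
- **Remaining stack:** its top is at about 33.5 mm, which matches two bars resting on the magazine floor. In the top view it is level and centred. The lower of those two bars can't be seen directly, so its position is inferred from the one on top.

**One disagreement:** the scene camera gave crosswise slopes of 0.04 for the bar and 0.10 for the stack. The top camera gave about 0.02 for both. I put this down to side-face pixels in the oblique scene view and trusted the top camera. No other check failed, and the hand-in gave no verdict.

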